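# Nest the paper cups and hold the feeder's spring follower back for loading

### The arm

A 6-joint arm with a two-finger parallel gripper is mounted at the origin on a cart in front of the work surface, level with it; the furniture and walls round the work are solid. World frame = base frame: x ahead of the robot, y to its left, z up, the work surface at z = 0. Lengths are in m, angles in rad, forces in N, time in s.
With the tool pointing down it reaches from about 0.4 to 0.825 m from the base axis. Payload 7 kg.
Tool frame: the origin (TCP) lies at the very end of the fingers, on their centre line; the grasp point (between the pads) lies 19 mm behind it (bot.grip_point_offset is the z of the grasp point in the tool frame, in m); z points along the fingers, y is the line along which they close (so a half turn about z gives the same grasp; the last joint's range is limited). The gripper opens to 88 mm and grips with 3 to 60 N. Pads are 19 mm wide; open, the fingers measure 130 mm over their backs; the gripper's body (78 mm by 193 mm) begins 47 mm behind the grasp point.
Start: joints at [1.452, 0.359, 0.012, 0, -1.224, -0.288], TCP at [0.267, 0.62, 0.227] pointing down, gripper open.
Joint ranges: [-3.07, 3.07], [-1.43, 2.12], [-1.02, 1.25], [-3.03, 1.67], [-3.05, -0], [-3.03, 3.03]. Speed limits (rad/s): [2.39, 2.39, 3.01, 3.14, 3.14, 3.14].

### API

Orientations are given as a unit quaternion [x, y, z, w].
In Python, from workcell import bot gives the robot as it stands.
- The arm moves only by the tool move_arm, never from a script. Its argument "rows" is one flat list of numbers, 5 for each row, row after row: the opening, from 0 (shut) to 1 (fully open), then the shift along the tool's x, y, z normalised to -1 to 1, where 1 is 12 cm, then the turn about the tool's z normalised to -1 to 1, where 1 is pi rad. A call has exactly 5 rows; each row is the pose to reach, as a shift and turn from the pose commanded when the call began, along the tool's axes at that moment, turning the shorter way round; what a row does not reach only later rows make up. A row lasts 1/12 s, in which the tool goes at most 41.7 mm and 7.16 degrees, less where a joint would pass 70% of its speed; a pose out of reach is approached as far as the arm can. A call with a number of a shift or a turn outside -1 to 1 is refused whole. A call with a gripper value outside its range is refused whole. The fingers move at their own pace and stop on an object; the grip force is fixed at half the most. Time passes only in rows, so rows that repeat a pose let the fingers close, or fill a call up. It gives the time, the measured TCP pose, the force, the opening and the grip force at its end, in the units of the state.
- bot.get_state(): the state, without advancing time (a new reading comes with each control period).
- bot.grab_frame(name): name is "side" or "top"; returns a dict with "frame" (400x640x3 uint8, red, green, blue), "K" (3x3 intrinsics, pixels), "R" (3x3) and "t" (3): a world point X has camera coordinates R X + t. Camera axes: x right, y down, z forward; pixel columns grow to the right and rows downward; lengths in m; the calibration is good to about 2 mm. A picture is of the moment at which its call begins. There is no depth.
- bot.close_job(): hands the job in; it is judged then, once.
Trained networks look in a picture, given as the dict that the camera call returned (one of the last four; its "shot" number tells which), for a name from the list of things; names that differ only in an ending like _2 or _b are one class to them, and where a whole thing is asked for, a point or a joint stands for the part that bears it (a point fixed in the world has none). Each returns a list of dicts, best first, with "conf" (0 to 1); they miss things now and then, are a little off and sometimes report something else, mostly with a low value. They report only what shows in the picture. A call takes as long as a camera call.
- bot.spot_in(picture, name): "bbox" ([left, top, right, bottom] in pixels, round what is visible of it).
- bot.masks_of(picture, name): "mask" (400x640 bool, what is visible of it) and "bbox" ([left, top, right, bottom] in pixels, round what is visible of it).
The state is a dict: "t": time; "joints": joint angles; "joint_vel": joint speeds; "tau": joint torques, N m; "tcp_pos": TCP position; "tool_rot": TCP orientation; "force": force on the tool from outside, world axes, zero at the start; "torque": the same for the moment, N m; "width": opening from 0.0 (shut) to 1.0 (fully open); "finger_force": force on a finger pad.
Only numpy, scipy, OpenCV 4.12 (cv2) and the standard library are available. Lean on these libraries where they do the work, as an engineer would, in place of code of your own. Each camera call takes 0.05 s, during which the arm holds its last target. There are 200 camera calls.

### The job

The cup feeder has run empty. Nest the three small paper cups, still mouth down, into one upright stack on the worktop and let go of it; then pull the feeder's spring-loaded follower back by its tab until its pointer is in line with the index clip on the rail, and finish while holding it there with the fingers, so that I can lay the stack in. Leave the other things on the worktop where they are.

Things in the scene. Friction and masses are not known exactly. Their poses are not given: they have to be found in the camera images.
- cup_a: Small plain white paper cup, mouth down, loose, 16 g. 62 high; outer diameter 64 at the mouth (below), 44 at the closed narrow end (above); straight tapered wall 1.6 thick. Inside, its floor is 44 above the mouth's edge: put over another cup it rests 18 higher than that one. Origin: centre of the mouth, underside; z up. The three cups are identical; any order will do.
- cup_b: The second cup, as cup_a.
- cup_c: The third cup, as cup_a.
- feeder: Cup feeder fixed to the worktop: open steel trough 230 long (along its x), 84 wide, walls 48 high (rolled edges to 51), with two rubber lips at its open mouth (+x end) and an end plate at its -x end. Origin: centre of its underside, z up. The follower slides inside it along its x axis.
- follower (a joint): Travel (m) of the follower, the upright black pusher plate in the trough: 0 at rest by the mouth (feeder's +x end), growing as it is pulled towards the end plate (feeder's -x); end stop at 0.150. A spring always draws it back to 0: 2.7 N at 0, 45 N/m more on the way (about 8 N at the clip); let go, it slides back.
- tab (a point): Middle of the top edge of the follower's pull tab, an upright black plate 12 thick along the feeder's x, 36 wide across it, standing free from 69 to 105 above the worktop; this point is 105 high and moves with the follower. It can be pinched from above with one finger on its mouth side and one on its rear side (closing along the feeder's x).
- pointer (a point): Tip of the follower's pointer, the thin ear (4 along the feeder's x) that reaches out over the rail on the robot's side at a height of 57; moves with the follower. It lies 2 from the tab's middle, towards the mouth (+x of the feeder).
- mark (a point): Top of the ridge (4 wide) of the index clip, a small metal clip with a screw, clamped firmly on the outside of the rail on the robot's side, 51 high. Its place differs from start to start (follower travel 0.101 to 0.137) and it does not slip. Axes as the feeder's; the pointer is level with it when both have the same x along the feeder.
- mug: Bystander: small white stoneware mug with a coloured band, 61 wide, 85 with its handle, 51 high. Origin: centre of its underside.
- glass: Bystander: small drinking glass, 49 wide, 62 high. Origin: centre of its underside.
- pod: Bystander: dark sealed coffee pod standing on its rim, 51 wide, 44 high. Origin: centre of its underside.
- timer: Bystander: round kitchen timer, 65 wide, 43 high. Origin: centre of its underside.

How it is judged:
On the way:
1. the three cups are nested into one upright stack on the worktop, at rest and let go (((z of cup_b in the frame of cup_a between 0.012 and 0.024 m and horizontal distance between cup_b and cup_a below 0.006 m and z of cup_c in the frame of cup_b between 0.012 and 0.024 m and horizontal distance between cup_c and cup_b below 0.006 m and height (world z) of cup_a below 0.005 m) or (z of cup_c in the frame of cup_a between 0.012 and 0.024 m and horizontal distance between cup_c and cup_a below 0.006 m and z of cup_b in the frame of cup_c between 0.012 and 0.024 m and horizontal distance between cup_b and cup_c below 0.006 m and height (world z) of cup_a below 0.005 m) or (z of cup_a in the frame of cup_b between 0.012 and 0.024 m and horizontal distance between cup_a and cup_b below 0.006 m and z of cup_c in the frame of cup_a between 0.012 and 0.024 m and horizontal distance between cup_c and cup_a below 0.006 m and height (world z) of cup_b below 0.005 m) or (z of cup_c in the frame of cup_b between 0.012 and 0.024 m and horizontal distance between cup_c and cup_b below 0.006 m and z of cup_a in the frame of cup_c between 0.012 and 0.024 m and horizontal distance between cup_a and cup_c below 0.006 m and height (world z) of cup_b below 0.005 m) or (z of cup_a in the frame of cup_c between 0.012 and 0.024 m and horizontal distance between cup_a and cup_c below 0.006 m and z of cup_b in the frame of cup_a between 0.012 and 0.024 m and horizontal distance between cup_b and cup_a below 0.006 m and height (world z) of cup_c below 0.005 m) or (z of cup_b in the frame of cup_c between 0.012 and 0.024 m and horizontal distance between cup_b and cup_c below 0.006 m and z of cup_a in the frame of cup_b between 0.012 and 0.024 m and horizontal distance between cup_a and cup_b below 0.006 m and height (world z) of cup_c below 0.005 m)) and angle between each of cup_a, cup_b, cup_c's own z axis and vertical below 0.12 rad and linear speed of each of cup_a, cup_b, cup_c below 0.02 m/s and contact force between the fingers and cup_a below 0.1 N and contact force between the fingers and cup_b below 0.1 N and contact force between the fingers and cup_c below 0.1 N), for 0.2 s.
At the end, for the whole second after the job is handed in: The cups form one upright stack on the worktop (axes within 6 mm cup to cup, steps of 12 to 24 mm, tilt under 0.12 rad), at rest. The follower's pointer is within 5 mm of the index clip along the feeder, still, held there by the fingers (over 2 N), touching no cup (((z of cup_b in the frame of cup_a between 0.012 and 0.024 m and horizontal distance between cup_b and cup_a below 0.006 m and z of cup_c in the frame of cup_b between 0.012 and 0.024 m and horizontal distance between cup_c and cup_b below 0.006 m and height (world z) of cup_a below 0.005 m) or (z of cup_c in the frame of cup_a between 0.012 and 0.024 m and horizontal distance between cup_c and cup_a below 0.006 m and z of cup_b in the frame of cup_c between 0.012 and 0.024 m and horizontal distance between cup_b and cup_c below 0.006 m and height (world z) of cup_a below 0.005 m) or (z of cup_a in the frame of cup_b between 0.012 and 0.024 m and horizontal distance between cup_a and cup_b below 0.006 m and z of cup_c in the frame of cup_a between 0.012 and 0.024 m and horizontal distance between cup_c and cup_a below 0.006 m and height (world z) of cup_b below 0.005 m) or (z of cup_c in the frame of cup_b between 0.012 and 0.024 m and horizontal distance between cup_c and cup_b below 0.006 m and z of cup_a in the frame of cup_c between 0.012 and 0.024 m and horizontal distance between cup_a and cup_c below 0.006 m and height (world z) of cup_b below 0.005 m) or (z of cup_a in the frame of cup_c between 0.012 and 0.024 m and horizontal distance between cup_a and cup_c below 0.006 m and z of cup_b in the frame of cup_a between 0.012 and 0.024 m and horizontal distance between cup_b and cup_a below 0.006 m and height (world z) of cup_c below 0.005 m) or (z of cup_b in the frame of cup_c between 0.012 and 0.024 m and horizontal distance between cup_b and cup_c below 0.006 m and z of cup_a in the frame of cup_b between 0.012 and 0.024 m and horizontal distance between cup_a and cup_b below 0.006 m and height (world z) of cup_c below 0.005 m)) and angle between each of cup_a, cup_b, cup_c's own z axis and vertical below 0.12 rad and linear speed of each of cup_a, cup_b, cup_c below 0.02 m/s and x of pointer in the frame of mark between -0.005 and 0.005 m and velocity of joint follower between -0.01 and 0.01 m/s and contact force between the fingers and follower above 2 N and contact force between follower and cup_a below 0.1 N and contact force between follower and cup_b below 0.1 N and contact force between follower and cup_c below 0.1 N); the arm keeps its last pose, push and grip.
It fails at once if the timer is shoved away (more than 3 cm) or tipped over (distance of timer from where it was at the start of the episode above 0.03 m or angle between timer's own z axis and vertical above 0.6 rad).
It fails at once if the mug is shoved away (more than 3 cm) or tipped over (distance of mug from where it was at the start of the episode above 0.03 m or angle between mug's own z axis and vertical above 0.6 rad).
It fails at once if the glass is shoved away (more than 3 cm) or tipped over (distance of glass from where it was at the start of the episode above 0.03 m or angle between glass's own z axis and vertical above 0.6 rad).
It fails at once if the pod is shoved away (more than 3 cm) or tipped over (distance of pod from where it was at the start of the episode above 0.03 m or angle between pod's own z axis and vertical above 0.6 rad).
It also fails if it takes over 64 s, if anything falls off the work surface, if the arm or the gripper's body presses on something with over 40 N, if the wrist force passes 120 N, or if a joint passes its speed limit or range.

## Working session

There is one attempt and no reset: what is moved stays moved. The work goes in short steps, Python scripts to look and compute and a tool call to move; the robot and the scene stay as the last step left them, time stands still between calls to the robot, and variables do not carry over. Pictures are saved under pics/ and viewed, at most 10 in all, crops included, and the job is handed in when it is done.

Besides the shell and the picture viewer there is one more tool, called after "Request:" as name(argument=value, ...) on one line, values as JSON. move_arm: Moves the arm, as the interface text tells. Scaled input: -1 to 1 covers 12 cm each way for a shift and pi rad each way for a turn. Its arguments: {"type":"object","properties":{"rows":{"type":"array","items":{"type":"number","minimum":-1,"maximum":1}}},"required":["rows"]}

```bash
mkdir -p pics
cat > h.py <<'E'
import numpy as np, cv2
from workcell import bot
def ray(p,u,v,z):
    K,R,t=map(np.array,(p["K"],p["R"],p["t"]))
    d=R.T@np.linalg.inv(K)@np.array([u,v,1.]); c=-R.T@t
    return c+d*(z-c[2])/d[2]
def proj(p,X):
    K,R,t=map(np.array,(p["K"],p["R"],p["t"])); q=K@(R@np.array(X)+t); return q[:2]/q[2]
def save(p,n): cv2.imwrite(f"pics/{n}.png",p["frame"][:,:,::-1])
E
python3 - <<'E'
from h import *
for c in ("top","side"):
    p=bot.grab_frame(c); save(p,c+"0")
    print(c,"cam",-np.array(p["R"]).T@np.array(p["t"]))
    for n in ("cup_a","feeder","tab","pointer","mark","mug","glass","pod","timer"):
        try:
            for d in bot.spot_in(p,n)[:4]:
                b=d["bbox"]; print(n,round(d["conf"],2),np.round(b),ray(p,(b[0]+b[2])/2,(b[1]+b[3])/2,0.03).round(3))
        except Exception as e: print(n,e)
s=bot.get_state(); print(s["tool_rot"],s["tcp_pos"],s["width"],bot.grip_point_offset)
E
```

```text
top cam [0.46980975 0.02297665 1.33247525]
cup_a 0.96 [410. 240. 432. 257.] [ 0.422 -0.256  0.03 ]
cup_a 0.64 [281. 234. 305. 257.] [0.44  0.102 0.03 ]
cup_a 0.56 [350. 236. 376. 260.] [ 0.427 -0.094  0.03 ]
feeder 0.61 [183. 188. 267. 226.] [0.554 0.295 0.03 ]
tab 0.57 [247. 202. 261. 223.] [0.537 0.212 0.03 ]
pointer 0.81 [242. 195. 258. 225.] [0.544 0.224 0.03 ]
mug 0.74 [372. 183. 397. 203.] [ 0.581 -0.16   0.03 ]
glass 0.6 [213. 244. 230. 261.] [0.425 0.307 0.03 ]
pod 0.62 [331. 187. 348. 206.] [ 0.574 -0.033  0.03 ]
timer 0.51 [302. 150. 321. 166.] [0.688 0.044 0.03 ]
timer 0.27 [410. 236. 433. 257.] [ 0.427 -0.257  0.03 ]
side cam [0.4973556  0.76563097 0.80689271]
cup_a 0.91 [356. 164. 382. 194.] [ 0.422 -0.082  0.03 ]
cup_a 0.63 [357. 127. 378. 157.] [ 0.424 -0.249  0.03 ]
cup_a 0.61 [348. 217. 371. 251.] [0.445 0.115 0.03 ]
cup_a 0.44 [248. 199. 274. 227.] [0.696 0.067 0.03 ]
feeder 0.93 [274. 240. 335. 361.] [0.559 0.309 0.03 ]
tab 0.76 [296. 241. 334. 277.] [0.545 0.2   0.03 ]
pointer 0.87 [296. 235. 332. 276.] [0.549 0.19  0.03 ]
mug 0.86 [304. 147. 323. 174.] [ 0.581 -0.15   0.03 ]
glass 0.6 [356. 290. 379. 319.] [0.427 0.307 0.03 ]
pod 0.83 [300. 186. 324. 203.] [ 0.572 -0.008  0.03 ]
pod 0.71 [295. 237. 336. 280.] [0.546 0.198 0.03 ]
timer 0.75 [248. 199. 276. 227.] [0.693 0.068 0.03 ]
[ 9.79383783e-01 -2.02008430e-01  6.33250942e-06  1.10971896e-05] [0.26709507 0.6198709  0.22656367] 1.005867491334573 -0.0188
```

View pics/top0.png

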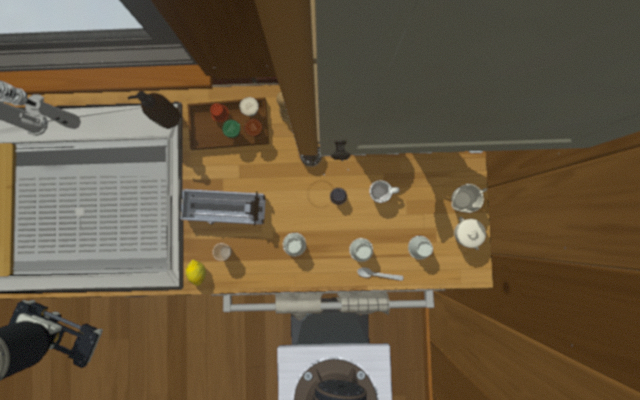

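View pics/side0.png

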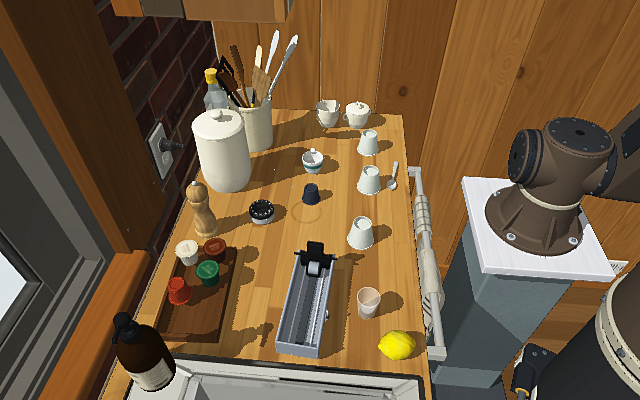

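The top view has cups at about (293,245), (361,249) and (421,248), the feeder at x 183–265 with its mouth to the right, and the arm at lower left. In the side view the follower is near (316,258) and a clip candidate is near (326,316). Next I'll fit the models to the masks.

```bash
cat >> h.py <<'E'
from scipy.optimize import minimize
def hullmask(p,P):
    q=np.array([proj(p,x) for x in P]); S=4
    m=np.zeros((400*S,640*S),np.uint8)
    cv2.fillConvexPoly(m,cv2.convexHull((((q+.5)*S)).astype(np.float32)).astype(np.int32),1)
    return cv2.resize(m.astype(np.float32),(640,400),interpolation=cv2.INTER_AREA)
a=np.linspace(0,2*np.pi,40)[:-1]
def cup(v,z0=0,h=.062): return [[v[0]+r*np.cos(t),v[1]+r*np.sin(t),z0+z] for r,z in((.032,0),(.022,h)) for t in a]
def box(v,L=.23,W=.084,H=.05):
    c,s=np.cos(v[2]),np.sin(v[2])
    return [[v[0]+c*x-s*y,v[1]+s*x+c*y,z] for x in(-L/2,L/2) for y in(-W/2,W/2) for z in(0,H)]
def fit(model,v0,obs,step):
    f=lambda v:sum(np.abs(hullmask(p,model(v))-m).sum() for p,m in obs)
    v0=np.array(v0); sx=np.vstack([v0]+[v0+np.eye(len(v0))[i]*step[i] for i in range(len(v0))])
    r=minimize(f,v0,method="Nelder-Mead",options=dict(initial_simplex=sx,xatol=1e-4,fatol=.05))
    return r.x,r.fun
E
python3 - <<'E'
from h import *
T=bot.grab_frame("top");S=bot.grab_frame("side")
M={}
for k,p in (("T",T),("S",S)):
    M[k]=[d["mask"] for d in bot.masks_of(p,"cup_a")]
def near(p,ms,X):
    u=proj(p,X); 
    m=min(ms,key=lambda m:np.hypot(*(np.argwhere(m)[:,::-1].mean(0)-u))); return m, np.hypot(*(np.argwhere(m)[:,::-1].mean(0)-u))
for g in ((.44,.108),(.425,-.088),(.422,-.252)):
    o=[(p,near(p,M[k],(*g,.03))) for k,p in(("T",T),("S",S))]
    print("near",[x[1][1].round(1) for x in o])
    o=[(p,m[0]) for p,m in o]
    for q in (o,o[:1],o[1:]):
        r=fit(cup,g,q,(.008,.008)); print(len(q),r[0].round(4),r[1].round(1),[m.sum() for _,m in q])
o=[(p,bot.masks_of(p,"feeder")[0]["mask"]|bot.masks_of(p,"tab")[0]["mask"]) for p in (T,S)]
for (p,m),n in zip(o,"TS"):
    im=p["frame"].copy()
o2=[(p,bot.masks_of(p,"feeder")[0]["mask"]) for p in (T,S)]
for q in (o2,o2[:1],o2[1:]):
    r=fit(box,(.555,.305,-np.pi/2),q,(.01,.01,.05)); print("feeder",r[0].round(4),r[1].round(1),[m.sum() for _,m in q])
for p,n in((T,"T"),(S,"S")):
    for d in bot.masks_of(p,"tab")[:2]:
        print(n,"tab",d["bbox"],d["conf"])
v=fit(box,(.555,.305,-np.pi/2),o2,(.01,.01,.05))[0]
out=[]
for (p,m),(x0,y0,w,h) in zip(o2,((175,170,100,75),(260,232,100,135))):
    im=cv2.resize(p["frame"][y0:y0+h,x0:x0+w],None,fx=4,fy=4,interpolation=cv2.INTER_CUBIC)
    out.append(cv2.copyMakeBorder(im,0,540-im.shape[0],0,0,cv2.BORDER_CONSTANT))
cv2.imwrite("pics/f1.png",np.hstack(out)[:,:,::-1])
E
```

```text
near [np.float64(3.5), np.float64(1.5)]
2 [0.4419 0.1029] 111.8 [np.int64(418), np.int64(660)]
1 [0.4437 0.1009] 27.3 [np.int64(418)]
1 [0.4407 0.1054] 47.6 [np.int64(660)]
near [np.float64(0.3), np.float64(2.9)]
2 [ 0.4214 -0.0871] 109.7 [np.int64(440), np.int64(530)]
1 [ 0.4231 -0.0902] 41.2 [np.int64(440)]
1 [ 0.4208 -0.0847] 29.6 [np.int64(530)]
near [np.float64(1.5), np.float64(1.9)]
2 [ 0.4241 -0.2565] 110.3 [np.int64(383), np.int64(482)]
1 [ 0.4248 -0.2585] 37.7 [np.int64(383)]
1 [ 0.4233 -0.2517] 29.8 [np.int64(482)]
feeder [ 0.5544  0.2988 -1.6601] 474.2 [np.int64(2569), np.int64(4672)]
feeder [ 0.5561  0.2978 -1.6553] 108.4 [np.int64(2569)]
feeder [ 0.5537  0.2997 -1.6598] 303.1 [np.int64(4672)]
T tab [241.6, 193.2, 262.0, 224.1] 0.71
S tab [295.7, 240.9, 333.9, 275.0] 0.78
S tab [358.6, 164.8, 379.8, 193.1] 0.51
```

View pics/f1.png

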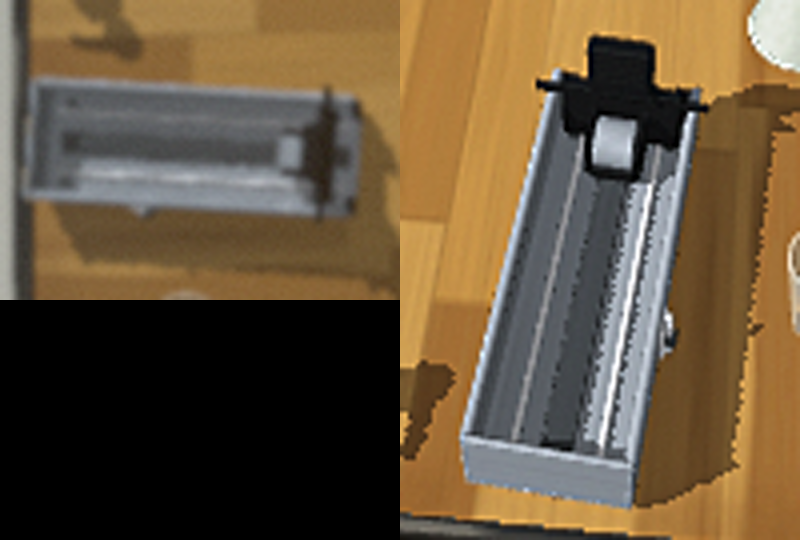

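Reading the crops: the clip is at about (210.7,222.4) in top and (327,315) in side, and the pointer tip is at about (256,223.7) and (336,258.7). The fits agree to about 4 mm, so I'll start moving towards the cup at (0.442, 0.103).

Request:
move_arm(rows=[1,0.686,0.748,0,-0.1295,1,0.686,0.748,0,-0.1295,1,0.686,0.748,0,-0.1295,1,0.686,0.748,0,-0.1295,1,0.686,0.748,0,-0.1295])

```text
t: 2.02
tcp_pos: [0.3079, 0.5033, 0.2275]
tool_rot: [1.0, 0.0, 0.0, -0.001]
force: [0.0, 0.3, 0.6]
width: 1.002
finger_force: 0.0
```

Request:
move_arm(rows=[1,0.094,0.279,0,0,1,0.187,0.56,0,0,1,0.281,0.8375,0,0,1,0.281,0.8375,0,0,1,0.281,0.8375,0,0])

```text
t: 2.43
tcp_pos: [0.3413, 0.404, 0.2271]
tool_rot: [1.0, -0.001, 0.0, -0.001]
force: [-0.1, 0.5, 0.3]
width: 0.997
finger_force: 0.0
```

Run:
```python
from h import *
s=bot.get_state();print(s["t"],s["tcp_pos"],s["tool_rot"],s["force"],s["joints"])
T=bot.grab_frame("top")
c,sn=np.cos(-1.66),np.sin(-1.66)
def fx(X): d=np.array(X[:2])-np.array([.5544,.2988]); return np.round([c*d[0]+sn*d[1],-sn*d[0]+c*d[1]],4)
S=bot.grab_frame("side")
for n,p,u,v,z in(("markT",T,210.7,222.4,.051),("markS",S,327,315,.051),("ptrT",T,256.3,223.7,.057),("ptrS",S,336.3,258.7,.057)):
    X=ray(p,u,v,z);print(n,X.round(3),fx(X))
```

```text
2.4333 [0.34134027 0.4039539  0.22713956] [ 9.99998913e-01 -1.35592135e-03  2.30094003e-04 -5.31307882e-04] [-0.13110494  0.48792063  0.25454391] [ 1.24041266e+00  1.16680509e-01 -3.08307455e-01  1.01196730e-04
 -1.14465405e+00  3.27630049e-01]
markT [0.511 0.332 0.051] [-0.0289 -0.0466]
markS [0.509 0.349 0.051] [-0.0463 -0.0497]
ptrT [0.503 0.202 0.057] [ 0.1005 -0.0423]
ptrS [0.497 0.214 0.057] [ 0.0895 -0.0491]
```

Request:
move_arm(rows=[1,0.094,0.279,0,0,1,0.187,0.56,0,0,1,0.28,0.836,0,0,1,0.28,0.836,0,0,1,0.28,0.836,0,0])

```text
t: 2.95
tcp_pos: [0.3749, 0.3041, 0.2267]
tool_rot: [1.0, -0.001, 0.0, -0.0]
force: [-0.7, 0.5, -0.4]
width: 1.002
finger_force: 0.0
```

Request:
move_arm(rows=[1,0.094,0.279,0,0,1,0.187,0.56,0,0,1,0.28,0.836,0,0,1,0.28,0.836,0,0,1,0.28,0.836,0,0])

```text
t: 3.37
tcp_pos: [0.4087, 0.204, 0.2266]
tool_rot: [1.0, -0.001, 0.0, -0.0]
force: [0.1, 1.1, -0.8]
width: 1.001
finger_force: 0.0
```

Request:
move_arm(rows=[1,0.094,0.279,0,0,1,0.187,0.56,0.2,0,1,0.28,0.836,0.5,0,1,0.28,0.836,0.7,0,1,0.28,0.836,0.7,0])

```text
t: 3.78
tcp_pos: [0.4392, 0.1019, 0.1374]
tool_rot: [1.0, -0.001, -0.004, 0.002]
force: [-1.0, -0.1, -0.8]
width: 1.003
finger_force: 0.0
```

Run:
```python
from h import *
S=bot.grab_frame("side");T=bot.grab_frame("top");save(S,"s2")
s=bot.get_state();print(s["tcp_pos"])
for p in(T,S):
    for d in bot.masks_of(p,"cup_a"):
        b=d["bbox"];print(d["conf"],np.round(b), fit(cup,ray(p,(b[0]+b[2])/2,(b[1]+b[3])/2,.03)[:2],[(p,d["mask"])],(.008,.008)))
cv2.imwrite("pics/s2.png",cv2.resize(S["frame"][150:280,280:440],None,fx=4,fy=4,interpolation=cv2.INTER_CUBIC)[:,:,::-1])
```

```text
[0.44193597 0.10435825 0.1422851 ]
0.8 [349. 239. 375. 261.] (array([ 0.422874  , -0.09097581]), np.float64(23.4375))
0.68 [409. 237. 432. 257.] (array([ 0.4240628, -0.2591798]), np.float64(27.875))
0.94 [347. 216. 371. 248.] (array([0.44133233, 0.10818301]), np.float64(41.8125))
```

View pics/s2.png

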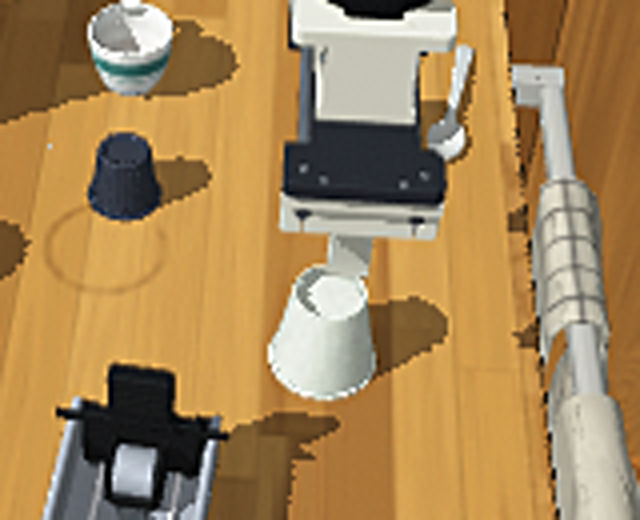

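The side crop shows the open fingers behind and above the first cup, at about (350,255), with the cup clear between them in x. I'll descend and grip.

Request:
move_arm(rows=[1,0,0,0.25,0,1,0,0,0.5,0,1,0,0,0.75,0,1,0,0,1.0,0,1,0,0,1.0,0])

```text
t: 4.4
tcp_pos: [0.4401, 0.1036, 0.0198]
tool_rot: [1.0, 0.0, -0.002, 0.001]
force: [-0.9, -0.6, -0.8]
width: 0.999
finger_force: 0.0
```

Request:
move_arm(rows=[0.3,0,0,0,0,0.3,0,0,0,0,0.3,0,0,0,0,0.3,0,0,0,0,0.3,0,0,0,0])

```text
t: 4.82
tcp_pos: [0.4426, 0.1041, 0.024]
tool_rot: [1.0, 0.0, 0.001, -0.001]
force: [0.3, 0.2, -0.2]
width: 0.682
finger_force: 0.0
```

Request:
move_arm(rows=[0.3,0,0,0,0,0.3,0,0,0,0,0.3,0,0,0,0,0.3,0,0,0,0,0.3,0,0,0,0])

```text
t: 5.23
tcp_pos: [0.4425, 0.1039, 0.0232]
tool_rot: [1.0, 0.0, 0.001, -0.0]
force: [-0.6, 1.1, 8.5]
width: 0.625
finger_force: 30.2
```

Request:
move_arm(rows=[0.3,0,0,-0.25,0,0.3,0,0,-0.5,0,0.3,0,0,-0.75,0,0.3,0,0,-0.8,0,0.3,0,0,-0.8,0])

```text
t: 5.65
tcp_pos: [0.4429, 0.1042, 0.1207]
tool_rot: [1.0, 0.0, 0.002, -0.001]
force: [0.1, 0.3, -1.3]
width: 0.624
finger_force: 29.6
```

Run:
```python
from h import *
S=bot.grab_frame("side")
s=bot.get_state();print(s["tcp_pos"],s["width"],s["finger_force"])
cv2.imwrite("pics/s3.png",cv2.resize(S["frame"][130:280,280:440],None,fx=3,fy=3,interpolation=cv2.INTER_CUBIC)[:,:,::-1])
```

```text
[0.4418554  0.10360616 0.11903814] 0.6214215101006672 29.61469947360456
```

View pics/s3.png

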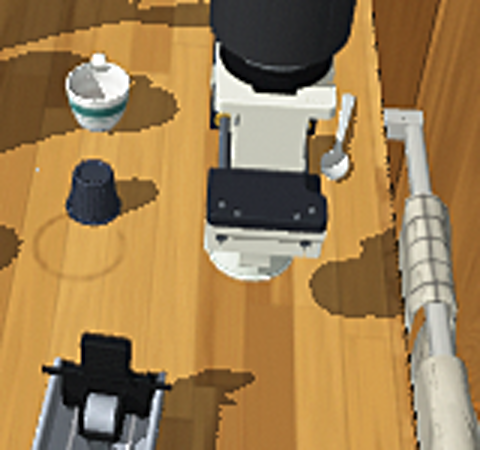

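The cup is held at crop (250,265) with the pod and mug clear. Next I'll carry it over the middle cup.

Request:
move_arm(rows=[0.3,-0.021,0.2,0,0,0.3,-0.043,0.4,0,0,0.3,-0.064,0.6,0,0,0.3,-0.085,0.794,0,0,0.3,-0.085,0.794,0,0])

```text
t: 6.12
tcp_pos: [0.429, 0.005, 0.1165]
tool_rot: [1.0, -0.001, -0.002, 0.001]
force: [-0.1, -0.2, 0.7]
width: 0.62
finger_force: 29.6
```

Request:
move_arm(rows=[0.3,-0.021,0.2,0,0,0.3,-0.043,0.4,0,0,0.3,-0.064,0.6,0,0,0.3,-0.085,0.794,0,0,0.3,-0.085,0.794,0,0])

```text
t: 6.53
tcp_pos: [0.4193, -0.0896, 0.1168]
tool_rot: [1.0, -0.001, -0.002, 0.0]
force: [-0.5, -0.6, -0.2]
width: 0.622
finger_force: 29.6
```

Run:
```python
from h import *
S=bot.grab_frame("side")
s=bot.get_state();print(s["tcp_pos"],s["width"],s["finger_force"],s["force"])
im=S["frame"].copy()
for P in (cup((.4214,-.087)),cup((s["tcp_pos"][0],s["tcp_pos"][1]),s["tcp_pos"][2]-.0232)):
    for q in P: 
        u=proj(S,q); im[int(round(u[1])),int(round(u[0]))]=(255,0,0)
cv2.imwrite("pics/s4.png",cv2.resize(im[110:230,310:430],None,fx=4,fy=4,interpolation=cv2.INTER_NEAREST)[:,:,::-1])
```

```text
[ 0.41983078 -0.08857738  0.11690354] 0.6195262948410618 29.61461601778865 [-0.32263058  0.28359587  0.32239825]
```

View pics/s4.png

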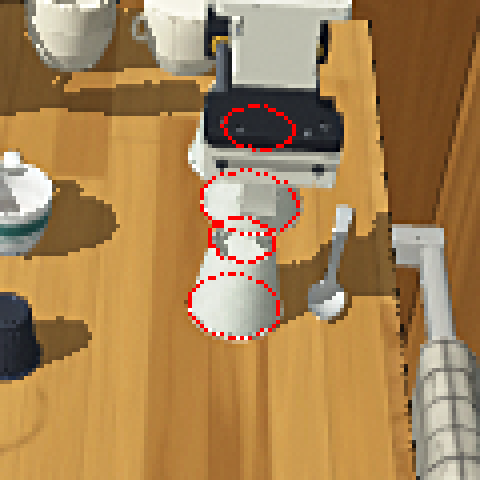

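The model outlines match the standing cup (mouth around (235,305)) and the held one (mouth around (250,205)), so they are aligned. I'll lower the held cup, release it and lift.

Request:
move_arm(rows=[0.3,0,0,0.15,0,0.3,0,0,0.3,0,0.3,0,0,0.45,0,0.3,0,0,0.6,0,0.3,0,0,0.63,0])

```text
t: 7.0
tcp_pos: [0.4201, -0.0868, 0.0406]
tool_rot: [1.0, 0.0, -0.002, 0.0]
force: [-6.0, 4.2, 28.4]
width: 0.62
finger_force: 31.8
```

Request:
move_arm(rows=[0.3,0,0,0,0,0.3,0,0,0,0,1,0,0,0,0,1,0,0,0,0,1,0,0,0,0])

```text
t: 7.42
tcp_pos: [0.4214, -0.0869, 0.043]
tool_rot: [1.0, 0.0, 0.0, -0.0]
force: [0.3, -0.5, 0.1]
width: 0.788
finger_force: 0.0
```

Request:
move_arm(rows=[1,0,0,0,0,1,0,0,0,0,1,0,0,0,0,1,0,0,0,0,1,0,0,0,0])

```text
t: 7.83
tcp_pos: [0.4214, -0.0871, 0.043]
tool_rot: [1.0, -0.0, 0.0, -0.0]
force: [0.4, -0.4, 0.3]
width: 1.0
finger_force: 0.0
```

Request:
move_arm(rows=[1,0,0,-0.25,0,1,0,0,-0.5,0,1,0,0,-0.75,0,1,0,0,-1.0,0,1,0,0,-1.0,0])

```text
t: 8.25
tcp_pos: [0.4246, -0.087, 0.1685]
tool_rot: [1.0, 0.001, 0.005, -0.0]
force: [1.0, 0.3, 0.2]
width: 1.003
finger_force: 0.0
```

Request:
move_arm(rows=[1,0.003,0.2,0,0,1,0.006,0.4,0,0,1,0.011,0.6,0,0,1,0.011,0.7,0,0,1,0.011,0.7,0,0])

```text
t: 8.67
tcp_pos: [0.4224, -0.1728, 0.1626]
tool_rot: [1.0, -0.001, -0.0, 0.0]
force: [-0.1, -1.1, 0.6]
width: 0.997
finger_force: 0.0
```

Request:
move_arm(rows=[1,0.003,0.2,0,0,1,0.006,0.4,0,0,1,0.011,0.6,0,0,1,0.011,0.7,0.1,0,1,0.011,0.7,0.3,0])

```text
t: 9.08
tcp_pos: [0.4261, -0.2572, 0.1286]
tool_rot: [1.0, -0.001, 0.002, 0.001]
force: [0.1, 0.4, 0.6]
width: 0.999
finger_force: 0.0
```

Run:
```python
from h import *
S=bot.grab_frame("side");T=bot.grab_frame("top")
s=bot.get_state();print(s["tcp_pos"],s["width"])
im=S["frame"].copy()
c=lambda v:cup(v,0.018)
for d in bot.masks_of(S,"cup_a"):
    b=d["bbox"]; print(d["conf"],np.round(b), fit(cup,ray(S,(b[0]+b[2])/2,(b[1]+b[3])/2,.03)[:2],[(S,d["mask"])],(.008,.008)))
for P in (cup((.4214,-.087)),cup((.4214,-.087),.018),cup((.4241,-.255))):
    for q in P: 
        u=proj(S,q); im[int(round(u[1])),int(round(u[0]))]=(255,0,0)
cv2.imwrite("pics/s5.png",cv2.resize(im[90:220,300:430],None,fx=4,fy=4,interpolation=cv2.INTER_NEAREST)[:,:,::-1])
```

```text
[ 0.42151813 -0.25456593  0.12388692] 0.999644753726424
0.65 [357. 129. 376. 158.] (array([ 0.42261756, -0.25323786]), np.float64(24.125))
0.65 [358. 186. 383. 196.] (array([ 0.41915954, -0.08073611]), np.float64(459.6875))
0.6 [358. 159. 380. 189.] (array([ 0.41678154, -0.10382759]), np.float64(31.3125))
```

View pics/s5.png

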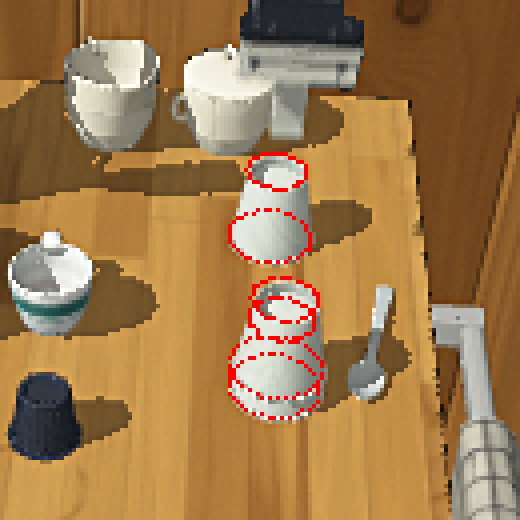

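The stack of two matches the 18 mm step outlines, and cup C is at crop (270,210). There's a lidded bowl behind it at crop (228,100), so I'll check whether the gripper body clears it.

Run:
```python
from h import *
S=bot.grab_frame("side");T=bot.grab_frame("top")
print(bot.get_state()["tcp_pos"],bot.get_state()["joints"].__repr__())
for z in (0,.03,.05,.06,.07,.08,.09,.1):
    print(z,"side knob",ray(S,357,103,z).round(3),"lidnear",ray(S,357,109,z).round(3),"base",ray(S,357,128,z).round(3),"| top knob",ray(T,473,228,z).round(3),"left edge",ray(T,457,234,z).round(3))
```

```text
[ 0.42431098 -0.25483448  0.12766235] array([-1.42645758e-01,  1.54418519e-01, -5.14791102e-01,  4.22033797e-04,
       -9.01474308e-01,  1.71404191e+00])
0 side knob [ 0.459 -0.51   0.   ] lidnear [ 0.458 -0.472  0.   ] base [ 0.456 -0.36   0.   ] | top knob [ 0.475 -0.414  0.   ] left edge [ 0.459 -0.367  0.   ]
0.03 side knob [ 0.46  -0.462  0.03 ] lidnear [ 0.46  -0.426  0.03 ] base [ 0.458 -0.318  0.03 ] | top knob [ 0.475 -0.404  0.03 ] left edge [ 0.46  -0.359  0.03 ]
0.05 side knob [ 0.461 -0.431  0.05 ] lidnear [ 0.461 -0.395  0.05 ] base [ 0.459 -0.29   0.05 ] | top knob [ 0.475 -0.397  0.05 ] left edge [ 0.46  -0.353  0.05 ]
0.06 side knob [ 0.462 -0.415  0.06 ] lidnear [ 0.461 -0.38   0.06 ] base [ 0.46  -0.276  0.06 ] | top knob [ 0.475 -0.394  0.06 ] left edge [ 0.46 -0.35  0.06]
0.07 side knob [ 0.462 -0.399  0.07 ] lidnear [ 0.462 -0.364  0.07 ] base [ 0.46  -0.262  0.07 ] | top knob [ 0.475 -0.391  0.07 ] left edge [ 0.46  -0.347  0.07 ]
0.08 side knob [ 0.463 -0.383  0.08 ] lidnear [ 0.462 -0.349  0.08 ] base [ 0.461 -0.248  0.08 ] | top knob [ 0.475 -0.387  0.08 ] left edge [ 0.46  -0.344  0.08 ]
0.09 side knob [ 0.463 -0.367  0.09 ] lidnear [ 0.463 -0.334  0.09 ] base [ 0.461 -0.234  0.09 ] | top knob [ 0.475 -0.384  0.09 ] left edge [ 0.46  -0.341  0.09 ]
0.1 side knob [ 0.464 -0.352  0.1  ] lidnear [ 0.463 -0.318  0.1  ] base [ 0.462 -0.22   0.1  ] | top knob [ 0.475 -0.381  0.1  ] left edge [ 0.46  -0.338  0.1  ]
```

The bowl knob top is at about 75 mm and the gripper body's lowest point would be about 89 mm, so it clears.

Request:
move_arm(rows=[1,0,0,0.2,0,1,0,0,0.4,0,1,0,0,0.6,0,1,0,0,0.8,0,1,0,0,0.87,0])

```text
t: 9.75
tcp_pos: [0.4234, -0.2544, 0.0212]
tool_rot: [1.0, 0.0, -0.001, -0.0]
force: [-0.6, -0.2, -0.6]
width: 1.0
finger_force: 0.0
```

Request:
move_arm(rows=[0.3,0,0,0,0,0.3,0,0,0,0,0.3,0,0,0,0,0.3,0,0,0,0,0.3,0,0,0,0])

```text
t: 10.17
tcp_pos: [0.4249, -0.2553, 0.0239]
tool_rot: [1.0, 0.0, 0.001, 0.0]
force: [0.6, -0.1, 0.2]
width: 0.68
finger_force: 0.0
```

Request:
move_arm(rows=[0.3,0,0,0,0,0.3,0,0,0,0,0.3,0,0,0,0,0.3,0,0,0,0,0.3,0,0,0,0])

```text
t: 10.58
tcp_pos: [0.4247, -0.2553, 0.0231]
tool_rot: [1.0, 0.0, 0.001, 0.0]
force: [-0.0, 1.1, 5.8]
width: 0.612
finger_force: 30.1
```

Request:
move_arm(rows=[0.3,0,0,-0.25,0,0.3,0,0,-0.5,0,0.3,0,0,-0.75,0,0.3,0,0,-0.95,0,0.3,0,0,-0.95,0])

```text
t: 11.0
tcp_pos: [0.4265, -0.256, 0.1414]
tool_rot: [1.0, 0.0, 0.004, 0.001]
force: [0.8, -0.7, -0.9]
width: 0.619
finger_force: 29.7
```

Request:
move_arm(rows=[0.3,-0.003,-0.18,0,0,0.3,-0.006,-0.36,0,0,0.3,-0.011,-0.54,0,0,0.3,-0.011,-0.7,0,0,0.3,-0.011,-0.7,0,0])

```text
t: 11.42
tcp_pos: [0.422, -0.1692, 0.1362]
tool_rot: [1.0, 0.001, -0.0, -0.0]
force: [-0.4, -0.6, -0.7]
width: 0.62
finger_force: 29.7
```

Request:
move_arm(rows=[0.3,-0.003,-0.18,0,0,0.3,-0.006,-0.36,0,0,0.3,-0.011,-0.54,0,0,0.3,-0.011,-0.7,0,0,0.3,-0.011,-0.7,0,0])

```text
t: 11.83
tcp_pos: [0.4211, -0.0854, 0.1363]
tool_rot: [1.0, 0.001, -0.0, -0.0]
force: [-0.1, 0.2, 0.2]
width: 0.614
finger_force: 29.7
```

Request:
move_arm(rows=[0.3,0,0,0,0,0.3,0,0,0.15,0,0.3,0,0,0.3,0,0.3,0,0,0.45,0,0.3,0,0,0.5,0])

```text
t: 12.25
tcp_pos: [0.4196, -0.0881, 0.0743]
tool_rot: [1.0, -0.001, -0.002, 0.0]
force: [-0.3, 0.4, -0.5]
width: 0.615
finger_force: 29.7
```

Request:
move_arm(rows=[0.3,0,0,0.05,0,0.3,0,0,0.1,0,0.3,0,0,0.138,0,0.3,0,0,0.138,0,0.3,0,0,0.138,0])

```text
t: 12.67
tcp_pos: [0.4215, -0.0872, 0.0603]
tool_rot: [1.0, 0.0, 0.0, 0.0]
force: [0.3, -0.1, 0.0]
width: 0.615
finger_force: 29.7
```

Release, then lift by 12 cm, with the stack top at 98 mm.

Request:
move_arm(rows=[1,0,0,0,0,1,0,0,0,0,1,0,0,0,0,1,0,0,0,0,1,0,0,0,0])

```text
t: 13.08
tcp_pos: [0.4214, -0.0871, 0.0602]
tool_rot: [1.0, 0.0, 0.0, -0.0]
force: [0.3, -0.1, -0.3]
width: 0.933
finger_force: 0.0
```

Request:
move_arm(rows=[1,0,0,0,0,1,0,0,0,0,1,0,0,0,0,1,0,0,-0.2,0,1,0,0,-0.4,0])

```text
t: 13.5
tcp_pos: [0.42, -0.0874, 0.1076]
tool_rot: [1.0, -0.0, -0.002, 0.0]
force: [0.4, 0.1, -0.6]
width: 1.0
finger_force: 0.0
```

Request:
move_arm(rows=[1,0,0,-0.25,0,1,0,0,-0.5,0,1,0,0,-0.75,0,1,0,0,-0.9,0,1,0,0,-0.9,0])

```text
t: 13.92
tcp_pos: [0.4236, -0.087, 0.2202]
tool_rot: [1.0, 0.0, 0.004, -0.0]
force: [1.9, 0.3, 0.6]
width: 0.998
finger_force: 0.0
```

Run:
```python
from h import *
S=bot.grab_frame("side");T=bot.grab_frame("top")
s=bot.get_state();print(s["tcp_pos"],s["width"])
im=S["frame"].copy()
for z in (0,.018,.036):
    for q in cup((.4214,-.087),z): 
        u=proj(S,q); im[int(round(u[1])),int(round(u[0]))]=(255,0,0)
A=cv2.resize(im[110:210,320:420],None,fx=4,fy=4,interpolation=cv2.INTER_NEAREST)
B=cv2.resize(S["frame"][235:335,270:360],None,fx=4,fy=4,interpolation=cv2.INTER_NEAREST)
cv2.imwrite("pics/s6.png",np.hstack([A,B])[:,:,::-1])
# feeder: tab points in both views via masks
for p,n in((T,"T"),(S,"S")):
    for k in("tab","pointer"):
        m=bot.masks_of(p,k)[0]["mask"]; yx=np.argwhere(m); print(n,k,m.sum(),yx[:,1].min(),yx[:,1].max(),yx[:,0].min(),yx[:,0].max())
# model prediction for fit pose: tab top rectangle corners, pointer tip for guessed travel-0 x
c,sn=np.cos(-1.66),np.sin(-1.66)
W=lambda x,y,z:[.5544+c*x-sn*y,.2988+sn*x+c*y,z]
for x in(.085,.09,.095,.1):
    print(x,"tab top",W(x,0,.105),[proj(p,W(x,0,.105)).round(1) for p in(T,S)],"ptr",[proj(p,W(x+.002,-.05,.057)).round(1) for p in(T,S)])
```

```text
[ 0.42146067 -0.08698433  0.21639866] 0.9955908995760799
T tab 256 245 259 192 225
T pointer 207 245 259 195 221
S tab 818 295 334 241 277
S pointer 736 296 334 241 276
0.085 tab top [np.float64(0.546827739560401), np.float64(0.21413796085709438), 0.105] [array([249.2, 207.2]), array([314.1, 243.7])] ptr [array([251.3, 226.1]), array([336.5, 259.7])]
0.09 tab top [np.float64(0.5463823124757187), np.float64(0.20915784090751172), 0.105] [array([251. , 207.3]), array([314.6, 241.9])] ptr [array([253.1, 226.3]), array([336.8, 257.8])]
0.095 tab top [np.float64(0.5459368853910364), np.float64(0.20417772095792902), 0.105] [array([252.9, 207.4]), array([315. , 240.1])] ptr [array([254.8, 226.4]), array([337.2, 256. ])]
0.1 tab top [np.float64(0.5454914583063541), np.float64(0.19919760100834633), 0.105] [array([254.7, 207.6]), array([315.4, 238.3])] ptr [array([256.6, 226.5]), array([337.5, 254.3])]
```

View pics/s6.png

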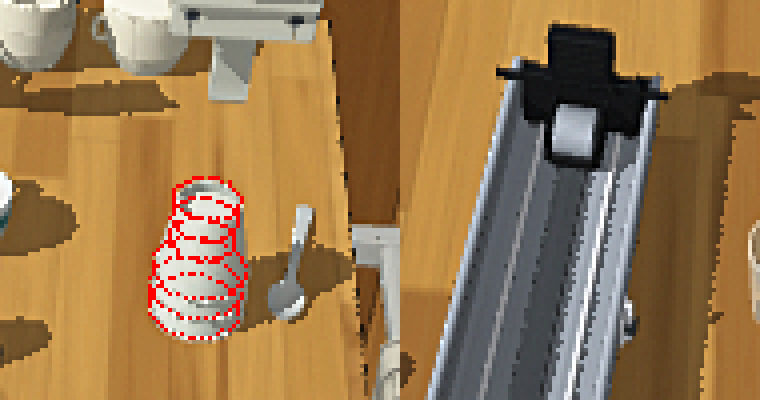

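The stack of three matches the step outlines (crop (200,260)), it is upright and free. The tab top is at side pixel about (315,242) and the clip at about (327,314). Now to the tab, staying high.

Request:
move_arm(rows=[1,0.09,-0.21,0,0,1,0.18,-0.42,0,0,1,0.26,-0.63,0,0,1,0.347,-0.833,0,0,1,0.347,-0.833,0,0])

```text
t: 14.63
tcp_pos: [0.4644, 0.0156, 0.215]
tool_rot: [1.0, 0.001, -0.0, 0.0]
force: [0.3, -0.1, 0.3]
width: 0.999
finger_force: 0.0
```

Request:
move_arm(rows=[1,0.09,-0.21,0,0,1,0.18,-0.42,0,0,1,0.26,-0.63,0,0,1,0.347,-0.833,0,0,1,0.347,-0.833,0,0])

```text
t: 15.05
tcp_pos: [0.506, 0.1158, 0.2147]
tool_rot: [1.0, 0.001, -0.0, 0.0]
force: [0.1, -0.5, 0.4]
width: 0.997
finger_force: 0.0
```

Request:
move_arm(rows=[1,0.09,-0.21,0,0.0284,1,0.18,-0.42,0,0.0284,1,0.26,-0.63,0.1,0.0284,1,0.347,-0.833,0.3,0.0284,1,0.347,-0.833,0.5,0.0284])

```text
t: 15.47
tcp_pos: [0.5481, 0.2162, 0.1546]
tool_rot: [0.999, -0.044, 0.001, -0.0]
force: [1.0, 0.2, -0.1]
width: 1.002
finger_force: 0.0
```

Run:
```python
from h import *
S=bot.grab_frame("side")
s=bot.get_state();print(s["tcp_pos"],s["tool_rot"],s["force"])
cv2.imwrite("pics/s7.png",cv2.resize(S["frame"][180:330,250:400],None,fx=3,fy=3,interpolation=cv2.INTER_CUBIC)[:,:,::-1])
```

```text
[0.54407541 0.21295982 0.14865691] [ 0.99900959 -0.04430596 -0.00352274  0.00210061] [-3.36365913 -2.27389119 -5.68680194]
```

View pics/s7.png

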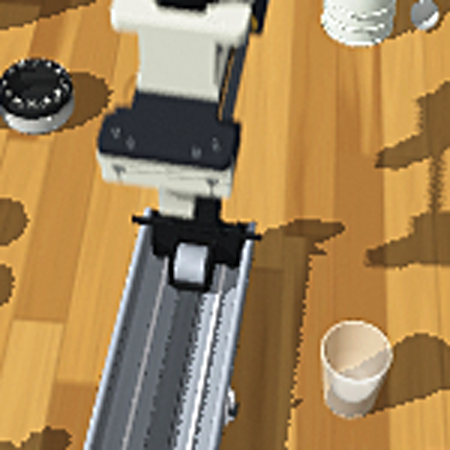

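Run:
```python
from h import *
S=bot.grab_frame("side");s=bot.get_state();t=s["tcp_pos"];print(t,s["force"])
for x in(-.0095,.0095): print(proj(S,[t[0]+x,t[1]+.044,t[2]]),proj(S,[t[0]+x,t[1]+.065,t[2]]))
for x in (.5277,.5457,.5637): print("tab",proj(S,[x,.21,.105]))
```

```text
[0.54354594 0.21161487 0.15066491] [ 0.20747668 -1.38266631  0.124131  ]
[318.67169157 246.24797162] [317.80655873 254.73394682]
[309.19110405 245.58509597] [308.15488336 254.04668271]
tab [323.17867803 242.80758882]
tab [314.83626857 242.22900953]
tab [306.51478401 241.65188147]
```

Request:
move_arm(rows=[1,-0.03,0,0.1,0,1,-0.03,0,0.25,0,1,-0.03,0,0.4,0,1,-0.03,0,0.55,0,1,-0.03,0,0.675,0])

```text
t: 15.98
tcp_pos: [0.5425, 0.2121, 0.075]
tool_rot: [0.999, -0.045, -0.0, 0.0]
force: [-0.3, 0.2, 0.3]
width: 1.002
finger_force: 0.0
```

Request:
move_arm(rows=[0,0,0,0,0,0,0,0,0,0,0,0,0,0,0,0,0,0,0,0,0,0,0,0,0])

```text
t: 16.4
tcp_pos: [0.5432, 0.2134, 0.0763]
tool_rot: [0.999, -0.045, 0.001, -0.001]
force: [0.1, 0.5, 0.1]
width: 0.682
finger_force: 0.0
```

Request:
move_arm(rows=[0,0,0,0,0,0,0,0,0,0,0,0,0,0,0,0,0,0,0,0,0,0,0,0,0])

```text
t: 16.82
tcp_pos: [0.5426, 0.2131, 0.075]
tool_rot: [0.999, -0.045, 0.0, 0.0]
force: [-0.3, 0.1, -0.8]
width: 0.304
finger_force: 0.0
```

Request:
move_arm(rows=[0,0,0,0,0,0,0,0,0,0,0,0,0,0,0,0,0,0,0,0,0,0,0,0,0])

```text
t: 17.23
tcp_pos: [0.5425, 0.2126, 0.075]
tool_rot: [0.999, -0.045, -0.0, 0.0]
force: [1.0, -3.5, 0.4]
width: 0.136
finger_force: 30.0
```

Width is 12 mm and grip 30 N, so the tab is pinched. I'll pull 10 cm, then measure against the clip.

Request:
move_arm(rows=[0,0,-0.17,0,0,0,0,-0.34,0,0,0,0,-0.51,0,0,0,0,-0.68,0,0,0,0,-0.83,0,0])

```text
t: 17.65
tcp_pos: [0.5509, 0.3116, 0.0749]
tool_rot: [0.999, -0.045, -0.001, 0.001]
force: [-0.1, -8.9, 5.4]
width: 0.13
finger_force: 30.0
```

Request:
move_arm(rows=[0,0,0,0,0,0,0,0,0,0,0,0,0,0,0,0,0,0,0,0,0,0,0,0,0])

```text
t: 18.07
tcp_pos: [0.5509, 0.3109, 0.0749]
tool_rot: [0.999, -0.045, -0.001, 0.001]
force: [-1.8, -6.8, 4.3]
width: 0.135
finger_force: 30.0
```

Run:
```python
from h import *
S=bot.grab_frame("side");T=bot.grab_frame("top");s=bot.get_state();t=s["tcp_pos"];print(t,s["force"],s["width"],s["finger_force"])
np.savez("obs.npz",S=S["frame"],T=T["frame"])
f=lambda a,x0,y0,w,h,k:cv2.resize(a["frame"][y0:y0+h,x0:x0+w],None,fx=k,fy=k,interpolation=cv2.INTER_CUBIC)
A=f(S,300,270,50,60,8);B=f(T,195,200,50,40,8)
B=cv2.copyMakeBorder(B,0,160,0,0,cv2.BORDER_CONSTANT)
cv2.imwrite("pics/p8.png",np.hstack([A,B])[:,:,::-1])
for p in(T,S):
    for k in("mark","pointer"):
        try: print(k,[(d["conf"],np.round(d["bbox"],1)) for d in bot.spot_in(p,k)[:2]])
        except Exception as e: print(k,e)
```

```text
[0.55086205 0.3108106  0.07495795] [-0.718368   -7.71237557  4.41135215] 0.12921725433026807 30.004212856292725
mark []
pointer []
mark []
pointer [(0.42, array([296.1, 292.9, 330.5, 318.2]))]
```

View pics/p8.png

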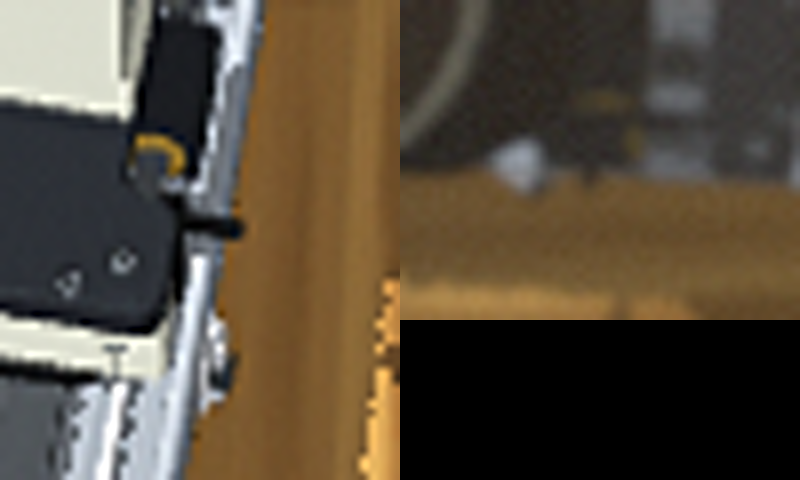

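The side crop shows the pointer tip at about (330,298.5) and the clip spanning v≈310–320 near u≈327. The top crop has the clip at about (209.8,220.6) and the pointer at about (218.8,221.5). That leaves roughly 2–2.5 cm, so I'll refine it numerically.

Run:
```python
from h import *
o=np.load("obs.npz");S=bot.grab_frame("side");T=bot.grab_frame("top")
c,sn=np.cos(-1.66),np.sin(-1.66)
def fx(X): d=np.array(X[:2])-np.array([.5544,.2988]); return np.round([c*d[0]+sn*d[1],-sn*d[0]+c*d[1]],4)
print("tcp fx",fx(bot.get_state()["tcp_pos"]))
print("ptr S",fx(ray(S,329.5,298.5,.057)),"T",fx(ray(T,218.75,221.5,.057)),"clip T",fx(ray(T,209.75,221.5,.051)))
for v in (310,312,314,316,318,320): print(v,fx(ray(S,327.3,v,.051)),fx(ray(S,327.3,v,.03)))
g=lambda f:cv2.imread("pics/"+f).astype(int).sum(2)//3
print("top0");t0=g("top0.png");print("u",list(range(202,224)))
for v in range(217,227): print(v,t0[v,202:224])
print("topnow");tn=np.mean([bot.grab_frame("top")["frame"].astype(int).sum(2)/3 for _ in range(4)],0).astype(int)
for v in range(217,227): print(v,tn[v,202:224])
print("side0");s0=g("side0.png");print("u",list(range(319,334)))
for v in range(305,325): print(v,s0[v,319:334])
```

```text
tcp fx [-0.0116 -0.0046]
ptr S [-0.0121 -0.0494] T [-0.005  -0.0427] clip T [-0.0317 -0.0442]
310 [-0.0353 -0.0486] [-0.0235 -0.0472]
312 [-0.0397 -0.0493] [-0.028  -0.0479]
314 [-0.044  -0.0499] [-0.0325 -0.0486]
316 [-0.0484 -0.0506] [-0.0369 -0.0493]
318 [-0.0527 -0.0513] [-0.0414 -0.05  ]
320 [-0.057 -0.052] [-0.0458 -0.0507]
top0
u [202, 203, 204, 205, 206, 207, 208, 209, 210, 211, 212, 213, 214, 215, 216, 217, 218, 219, 220, 221, 222, 223]
217 [144 144 144 143 142 144 143 142 145 145 142 141 142 144 144 139 143 136
 138 141 146 143]
218 [147 146 148 147 145 144 144 148 151 151 150 151 147 144 146 145 145 143
 140 142 145 145]
219 [145 145 145 147 148 147 148 151 151 151 154 152 150 146 148 147 146 147
 145 142 145 146]
220 [118 120 125 126 128 135 140 139 142 143 141 141 138 138 140 143 141 145
 143 142 146 146]
221 [ 87  89  91  94  98 111 122 130 133 125 116 109 110 110 111 115 115 120
 120 121 123 128]
222 [ 75  75  78  75  80  94 110 122 130 106  87  83  84  81  83  87  91  87
  87  92  95  94]
223 [ 79  75  73  75  76  81  90 107 106  86  71  70  76  76  77  79  76  78
  7
[... 1799 characters left out ...]
 92 120 119 163  74  45  76  72  70  69]
315 [170 168 154 208 171  84 167 105 157  40  45  75  72  71  65]
316 [170 166 163 205 157  77 158  59  77  33  58  76  73  69  68]
317 [168 165 173 201 146  79 152  28  29  33  60  77  73  69  67]
318 [168 165 184 194 131  72 151  83  44  34  73  75  72  69  67]
319 [169 163 216 188 111  72 151 173 150  66  74  74  74  68  67]
320 [169 134 209 176  95  68 164  90  70  70  73  73  72  69  69]
321 [170 160 206 169  91  69 119  65  68  69  73  72  71  69  68]
322 [165 165 204 156  76  63  75  68  73  69  73  74  72  70  67]
323 [167 177 199 146  72  68  71  71  72  71  74  73  72  70  66]
324 [163 188 192 125  64  45  73  70  71  71  73  71  70  70  68]
```

Both views put the clip about 26 mm further on: 0.0262 from top, 0.026 from side.

Request:
move_arm(rows=[0,0,-0.06,0,0,0,0,-0.12,0,0,0,0,-0.18,0,0,0,0,-0.217,0,0,0,0,-0.217,0,0])

```text
t: 19.08
tcp_pos: [0.5531, 0.337, 0.0749]
tool_rot: [0.999, -0.045, -0.001, 0.001]
force: [-1.7, -8.2, 5.5]
width: 0.133
finger_force: 30.0
```

Request:
move_arm(rows=[0,0,0,0,0,0,0,0,0,0,0,0,0,0,0,0,0,0,0,0,0,0,0,0,0])

```text
t: 19.5
tcp_pos: [0.553, 0.3363, 0.0749]
tool_rot: [0.999, -0.045, -0.001, 0.002]
force: [-1.8, -7.6, 5.3]
width: 0.135
finger_force: 30.0
```

Run:
```python
from h import *
s=bot.get_state();print(s["t"],s["tcp_pos"],s["force"],s["width"],s["finger_force"],s["joint_vel"])
av=lambda n:np.mean([bot.grab_frame(n)["frame"].astype(int).sum(2)/3 for _ in range(3)],0).astype(int)
tn=av("top");print("u",list(range(200,222)))
for v in range(217,226): print(v,tn[v,200:222])
sn=av("side");print("u",list(range(319,334)))
for v in range(302,324): print(v,sn[v,319:334])
```

```text
19.5 [0.55301441 0.33631067 0.07492063] [-1.76436281 -7.5954289   5.32849038] 0.13472071296584373 30.005647838115692 [-1.14056830e-03 -3.50813320e-03  7.58441452e-04 -1.10904512e-03
 -1.77467658e-03 -4.59808783e-05]
u [200, 201, 202, 203, 204, 205, 206, 207, 208, 209, 210, 211, 212, 213, 214, 215, 216, 217, 218, 219, 220, 221]
217 [113 101  73  48  43  44  44  43  43  47  44  45  48  52  60  67  67  68
  67  65  66  67]
218 [143 123  84  48  45  44  45  44  44  44  42  44  44  48  60  71  77  81
  78  77  75  74]
219 [147 127  88  58  52  56  54  52  50  46  44  47  49  49  59  73  88  91
  91  89  88  85]
220 [119 109  87  71  70  74  76  78  76  60  57  68  68  63  64  78  94  99
  97  97  97  95]
221 [92 86 82 80 79 80 85 97 96 76 75 90 89 80 79 82 91 93 93 93 95 95]
222 [77 79 79 80 79 80 83 91 89 77 80 87 84 81 82 83 84 84 85 85 84 85]
223 [77 77 77 78 78 79 79 81 78 72 75 75 73 73 80 81 79 81 79 81 79 81]
224 [78 79 80 79 78 79 79 77 77 76 76 71 70 74 79 79 79 77 80 78 78 79]
225 [79 79 80 78 81 78 79 82 78 79 77 76 77 81 80 80 78 79 78 79 80 80]
u [319, 320, 321, 322, 323, 324
[... 753 characters left out ...]
137 140 144 185 103  81  88  87  83  80]
314 [ 21   3  86 251 215 114 144 145 174  93  53  88  86  83  80]
315 [ 20   3  98 251 202 100 196 126 184  54  54  89  87  83  81]
316 [ 15   1 105 247 185  97 184  71  92  42  70  92  88  82  80]
317 [  8   7 198 239 173  95 180  35  37  40  72  91  87  83  80]
318 [  0  19 212 230 155  86 178  99  54  43  88  90  86  82  80]
319 [ 78 105 253 220 135  86 178 201 176  80  88  88  87  83  80]
320 [117  97 249 207 113  81 191 106  84  83  87  87  85  83  81]
321 [116 124 244 198 109  82 142  78  80  84  88  87  85  83  81]
322 [109 151 241 185  91  76  90  82  86  85  87  87  85  83  79]
323 [105 193 235 174  87  81  84  85  86  85  87  87  86  85  81]
```

In top the pointer sits over the clip (u≈209.4, clip centre about 209.3). In side it is at v≈309.1 with the ridge at about 311. Allowing for parallax it is about 1.5 mm short, so I'll nudge it.

Request:
move_arm(rows=[0,0,-0.013,0,0,0,0,-0.013,0,0,0,0,-0.013,0,0,0,0,-0.013,0,0,0,0,-0.013,0,0])

```text
t: 20.22
tcp_pos: [0.5531, 0.3378, 0.0749]
tool_rot: [0.999, -0.045, -0.001, 0.002]
force: [-1.5, -7.9, 5.2]
width: 0.136
finger_force: 30.0
```

Request:
move_arm(rows=[0,0,0,0,0,0,0,0,0,0,0,0,0,0,0,0,0,0,0,0,0,0,0,0,0])

```text
t: 20.63
tcp_pos: [0.5531, 0.3378, 0.075]
tool_rot: [0.999, -0.045, -0.001, 0.002]
force: [-1.8, -7.4, 4.6]
width: 0.139
finger_force: 30.0
```

Run:
```python
from h import *
s=bot.get_state();print(s["t"],s["tcp_pos"],s["force"],s["width"],s["finger_force"])
av=lambda n:np.mean([bot.grab_frame(n)["frame"].astype(int).sum(2)/3 for _ in range(3)],0).astype(int)
tn=av("top");print("u",list(range(203,216)))
for v in range(219,225): print(v,tn[v,203:216])
sn=av("side")
for v in range(306,316): print(v,sn[v,322:331])
S=bot.grab_frame("side");T=bot.grab_frame("top")
ms=[d for d in bot.spot_in(S,"cup_a")];print([(round(d["conf"],2),np.round(d["bbox"])) for d in ms])
u=np.array([proj(S,q) for z in(0,.018,.036) for q in cup((.4214,-.087),z)]);print("stack bbox model",u.min(0),u.max(0))
c,q=np.cos(-1.66),np.sin(-1.66)
W=lambda x,y,z:[.5544+c*x-q*y,.2988+q*x+c*y,z]
for x in(-.032,-.036,-.04):print(x,"mark->",[proj(p,W(x,-.048,.051)).round(1) for p in(T,S)],"ptr->",[proj(p,W(x,-.048,.057)).round(1) for p in(T,S)])
```

```text
20.6333 [0.55313976 0.33780048 0.07495367] [-1.79155843 -7.36218629  4.56630984] 0.138836979633172 30.006000995635986
u [203, 204, 205, 206, 207, 208, 209, 210, 211, 212, 213, 214, 215]
219 [54 55 54 54 52 44 43 46 47 48 55 69 80]
220 [70 71 74 73 62 54 53 65 70 67 63 72 87]
221 [77 80 80 80 68 61 70 91 95 89 81 81 86]
222 [77 82 81 76 72 65 83 97 96 84 79 83 83]
223 [79 77 80 76 72 69 81 89 81 73 75 80 81]
224 [77 79 79 77 78 75 78 79 72 72 75 80 81]
306 [120 103 119 121  94  84  87  87  87]
307 [131 113 128 125  90  87  87  86  87]
308 [ 51  44  73 100  80  93  92  88  87]
309 [17 14 17 23 18 23 51 89 88]
310 [29  0  0  4  7 20 41 89 89]
311 [111 122  86  91  67  36  71  88  89]
312 [106 120 115 128 155 163 109  84  87]
313 [100 110 115 146 149 175 108  82  87]
314 [250 210 116 145 146 175  93  53  89]
315 [251 203 102 196 126 183  53  54  91]
[(0.21, array([247., 199., 273., 227.]))]
stack bbox model [356.57684664 153.87122744] [380.82254572 193.88110895]
-0.032 mark-> [array([209.6, 222.8]), array([327.3, 308.5])] ptr-> [array([209. , 222.8]), array([327.3, 307. ])]
-0.036 mark-> [array([208.1, 222.7]), array([327. , 310.3])] ptr-> [array([207.6, 222.7]), array([327. , 308.8])]
-0.04 mark-> [array([206.7, 222.7]), array([326.7, 312. ])] ptr-> [array([206.2, 222.6]), array([326.7, 310.5])]
```

The pointer is lined up with the clip within about 2 mm in both views, the grip is steady, and the stack showed intact in the last picture that included it (s7). Handing in.

```bash
python3 -c "
from workcell import bot
print(bot.close_job())"
```

```text
the job is handed in; nothing more can be done
None
```

I handed the job in after about 21 s. The three cups stand nested mouth down in one upright stack, and the fingers hold the follower with its pointer within about 2 mm of the index clip by my measurements. The judge's result wasn't shown.

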